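Key in a run and start it at the chromatograph's sprung keypad

TASK

On the sprung keypad console, with the clear shutter still closed, press the square key, then the bar key that lies across the panel, then the diamond key: one at a time, gently but fully home, letting each up before the next and pressing no other key. Then slide the shutter fully open, press the large round start key under it fully home in the same way, and slide the shutter fully closed again. Leave everything around the console where it is.

Things in the scene. Friction and masses are not known exactly. Their poses are not given: they have to be found in the camera images.
- panel_face (a point): centre of the upper face of the white sprung keypad panel, 200 x 220 mm, 18 thick. Panel frame: x up the slope (0.25 rad at rest) away from the operator, y to the operator's left, z out of the face. Key texts count panel x in mm from the hinge; here x is 100, y 0. Shutter rails, 5 wide, 15 high, run along y at x 138.5 and 191.5 from y -102 to 34. Display in the far left corner.
- panel (a joint): sinking of the panel, rad. Hinged on its near edge, 36 mm above the bench, it is held up by springs at 0 and gives way when pressed, far edge down, to at most 0.16. Spring 10 N m/rad, giving from about 0.2 N m on: under a key press the whole panel sinks 1 to 19 mm, most in the far row, as the key goes down. Find how far to push by force, not position.
- square_key_top (a point): centre of the top of a light grey spring key: square cap 26 x 26 mm, middle row, left column (panel x 110, y +62). Its top stands 9 mm above the panel face at rest; z points out of the panel, x up the slope.
- square_key (a joint): how far this key is pressed into the panel, m: 0 at rest, 0.006 fully home; the spring takes 2 N to start moving it and 6 N to hold it fully home.
- cross_bar_key_top (a point): centre of the top of a light grey spring key: bar-shaped cap lying ACROSS the panel, 38 mm long in panel y and 14 mm in panel x, near row, right column (panel x 58, y -62). Its top stands 9 mm above the panel face at rest; z points out of the panel, x up the slope.
- cross_bar_key (a joint): how far this key is pressed into the panel, m: 0 at rest, 0.006 fully home; the spring takes 2 N to start moving it and 6 N to hold it fully home.
- diamond_key_top (a point): centre of the top of a light grey spring key: square cap with 24 mm sides turned 45 degrees so that a corner points at the operator, near row, left column (panel x 58, y +62). Its top stands 9 mm above the panel face at rest; z points out of the panel, x up the slope.
- diamond_key (a joint): how far this key is pressed into the panel, m: 0 at rest, 0.006 fully home; the spring takes 2 N to start moving it and 6 N to hold it fully home.
- start_key_top (a point): centre of the top of a light grey spring key: large round start key, 30 mm across, far row, right column (panel x 165, y -62), under the closed shutter. Its top stands 9 mm above the panel face at rest; z points out of the panel, x up the slope.
- start_key (a joint): how far this key is pressed into the panel, m: 0 at rest, 0.006 fully home; the spring takes 2 N to start moving it and 8 N to hold it fully home.
- mid_round_key (a joint): a light grey spring key, its top 9 mm above the panel face: round cap 24 mm across, middle row, centre (panel x 110, y 0); not part of the sequence. how far this key is pressed into the panel, m: 0 at rest, 0.006 fully home; the spring takes 2 N to start moving it and 6 N to hold it fully home.
- upright_bar_key (a joint): a light grey spring key, its top 9 mm above the panel face: bar-shaped cap pointing away from the operator, 34 mm long in panel x and 14 mm in panel y, middle row, right column (panel x 110, y -62); not part of the sequence. how far this key is pressed into the panel, m: 0 at rest, 0.006 fully home; the spring takes 2 N to start moving it and 6 N to hold it fully home.
- small_round_key (a joint): a light grey spring key, its top 9 mm above the panel face: small round cap 16 mm across, near row, centre (panel x 58, y 0); not part of the sequence. how far this key is pressed into the panel, m: 0 at rest, 0.006 fully home; the spring takes 2 N to start moving it and 6 N to hold it fully home.
- shutter_fin (a point): middle of the top edge of the shutter's grey upright grip fin: 6 mm thick in panel y, 30 mm long in panel x, 18 mm high above the plate. The shutter is a clear plate 46 x 48 mm sliding between two rails over the start key; its top is 15 mm, the fin's top 33 mm above the panel face. Axes as the panel's.
- shutter (a joint): shutter travel along panel +y (to the operator's left), m: 0 closed over the start key, 0.070 fully open, clear of it; friction about 1.5 N holds it anywhere.
- console: the stand of the keypad console, a white base plate 210 x 220 mm fixed to the bench; origin at the centre of its underside, x away from the operator, y to the left. The hinge of the panel lies at x -100 mm, height 36 mm.
- vial_a: amber sample vial with blue cap, 22 mm across, 45 mm high, loose, standing left of the console. Bystander; origin at its underside, leave it where it is.
- vial_b: amber sample vial like vial_a, loose, standing right of the console. Bystander; origin at its underside, leave it where it is.
- septa_jar: clear jar with white lid, 48 mm across, 50 mm high, loose. Bystander; origin at its underside, leave it where it is.
- syringe: glass injection syringe, 180 mm long with the needle, 12 mm high, lying loose beside the console. Bystander; origin at its underside, leave it where it is.
- wrench: steel wrench 150 mm long lying on the bench. Bystander; origin at its underside, leave it where it is.
- mouse: black computer mouse 100 x 60 x 22 mm. Bystander; origin at its underside, leave it where it is.
- beaker: glass beaker 70 mm across, 90 mm high, standing. Bystander; origin at its underside, leave it where it is.

How it is judged:
By the outcome, as a careful person would: the job done as asked, in the order asked, and still so for the second after the job is handed in, with the robot touching nothing.
It also fails if it takes over 61 s, if anything falls off the work surface, if the arm or the gripper's body presses on something with over 40 N, if the wrist force passes 120 N, or if a joint passes its speed limit or range.

ROBOT

A 6-joint arm with a two-finger parallel gripper is mounted at the origin on the work surface. World frame = base frame: x ahead of the robot, y to its left, z up, the work surface at z = 0. Lengths are in m, angles in rad, forces in N, time in s.
With the tool pointing down it reaches from about 0.25 to 0.725 m from the base axis. Payload 4 kg.
Tool frame: the origin (TCP) lies on the centre line of the jaws, within the pads' length; the fingertips stand 17 mm ahead of it and the grasp point (between the pads) lies 2 mm behind it; z points along the fingers, y is the line along which they close (so a half turn about z gives the same grasp; the last joint's range is limited). The gripper opens to 85 mm and grips with 20 to 120 N. Pads are 22 mm wide; open, the fingers measure 114 mm over their backs; the gripper's body (76 mm by 85 mm) begins 54 mm behind the grasp point. The pads swing forward as they close: fully open they stand 13 mm farther back than shut.
Start: joints at [1.29, 0.241, 0.005, 1.335, 0, 1.571], TCP at [0.139, 0.48, 0.212] pointing down, gripper open.
Joint ranges: [-2.72, 2.72], [-1.05, 1.87], [-1.09, 1.28], [-1.99, 2.15], [-1.42, 1.44], [-3.14, 3.14]. Speed limits (rad/s): [2.79, 2.79, 3.14, 3.14, 3.14, 3.14].

INTERFACE

Orientations are given as a unit quaternion [x, y, z, w].
In Python, from workcell import bot, camera, get_calibration gives the robot as it stands.
- The arm moves only by the tool apply_moves, never from a script. Its argument "steps" is a list of rows, each a list of 3 entries, a list of its own where there are three numbers: the shift along the tool's x, y, z as a fraction of full scale, then the turn, a rotation vector about the tool's x, y, z as a fraction of full scale, then the opening, from 0 (shut) to 1 (fully open). A call has exactly 8 rows; each row shifts and turns the commanded pose from where the row before left it, along the tool's axes as they then stand; what a row does not reach is not made up. Full scale, the value 1, is 20 cm for a shift and pi rad for a turn. A row lasts 1/12 s, in which the tool goes at most 41.7 mm and 7.16 degrees, less where a joint would pass 70% of its speed; a pose out of reach is approached as far as the arm can. A call with a number of a shift or a turn outside -1 to 1 is refused whole. A call with a gripper value outside its range is refused whole. The fingers move at their own pace and stop on an object; the grip force is fixed at half the most. Time passes only in rows, so rows that do not move let the fingers close, or fill a call up. It gives the time, the measured TCP pose, the force, the opening and the grip force at its end, in the units of the state.
- bot.get_obs(): the state, without advancing time (a new reading comes with each control period).
- camera(name): name is "scene" or "side" or "wrist"; returns (picture, depth): 420x560x3 uint8, red, green, blue; 420x560 float32, m along the optical axis (not along the pixel's ray), 0 where there is no reading.
- get_calibration(name): a dict with "fov_y" (degrees; the focal length in pixels is half the picture's height over the tangent of half this angle, whatever the lens; pixels are square), "cx", "cy" (the principal point, pixels), "dist_coeffs" ([k1, k2, p1, p2, k3] as OpenCV has them; the pictures are not rectified), "rvec" (rotation vector, rad) and "tvec" (3), from world to camera coordinates, as OpenCV has them. Camera axes: x right, y down, z forward; pixel columns grow to the right and rows downward; lengths in m; the calibration is good to about 2 mm. A picture is of the moment at which its call begins: read the wrist's pose just before it. get_calibration takes no time and is no camera call; for the wrist camera it gives the pose at the moment of the call.
- bot.job_done(): hands the job in; it is judged then, once.
The state is a dict: "clock": time; "joint_pos": joint angles; "joint_vel": joint speeds; "tau": joint torques, N m; "eef_pos": TCP position; "tool_rot": TCP orientation; "ft_force": force on the tool from outside, world axes, zero at the start; "ft_torque": the same for the moment, N m; "grip_width": finger opening in m; "grasp_force": force on a finger pad.
Only numpy, scipy, OpenCV 4.12 (cv2) and the standard library are available. Lean on these libraries where they do the work, as an engineer would, in place of code of your own. Each camera call takes 0.05 s, during which the arm holds its last target. There are 200 camera calls.

## Working session

There is one attempt and no reset: what is moved stays moved. The work goes in short steps, Python scripts to look and compute and a tool call to move; the robot and the scene stay as the last step left them, time stands still between calls to the robot, and variables do not carry over. Pictures are saved under pics/ and viewed, at most 10 in all, crops included, and the job is handed in when it is done.

Besides the shell and the picture viewer there is one more tool, called after ">>>" in YAML: its name, and indented under it one key for each argument. apply_moves: Moves the arm, as the interface text tells. Its arguments: {"type":"object","properties":{"steps":{"type":"array"}},"required":["steps"]}

```bash
mkdir -p pics
cat > h.py <<'E'
import numpy as np, cv2
from workcell import bot, camera, get_calibration
from scipy.spatial.transform import Rotation as R
def cal(n):
    c=get_calibration(n); f=210/np.tan(np.radians(c["fov_y"])/2)
    K=np.array([[f,0,c["cx"]],[0,f,c["cy"]],[0,0,1]]); return K,np.array(c["dist_coeffs"],float),np.array(c["rvec"],float),np.array(c["tvec"],float)
def cloud(n,name=None):
    k=cal(n); p,d=camera(n)
    if name: cv2.imwrite(f"pics/{name}.png",p[:,:,::-1]); np.savez(f"pics/{name}.npz",p=p,d=d,K=k[0],D=k[1],r=k[2],t=k[3])
    return p,d,k
def world(uv,z,k):
    K,D,r,t=k; uv=np.array(uv,float).reshape(-1,1,2); z=np.array(z).reshape(-1,1)
    n=cv2.undistortPoints(uv,K,D).reshape(-1,2)
    X=np.c_[n*z,z]; return (X-t.reshape(3))@cv2.Rodrigues(r)[0]
E
python3 - <<'E'
from h import *
print({k:np.round(v,3) for k,v in bot.get_obs().items()})
a=[cloud(n,n+"0")[0] for n in("scene","side")]
E
```

```text
{'clock': np.float64(0.0), 'joint_pos': array([1.29 , 0.241, 0.004, 1.335, 0.   , 1.571]), 'joint_vel': array([ 0.002,  0.001, -0.   ,  0.001, -0.001,  0.   ]), 'tau': array([-1.0000e-03, -3.7231e+01,  2.5241e+01,  1.7000e-02, -0.0000e+00,
       -0.0000e+00]), 'eef_pos': array([0.138, 0.48 , 0.211]), 'tool_rot': array([ 0.14 ,  0.99 , -0.001, -0.   ]), 'ft_force': array([-0.404,  1.079,  0.256]), 'ft_torque': array([-0.008, -0.018,  0.014]), 'grasp_force': np.float64(0.0), 'grip_width': np.float64(0.085)}
```

View pics/scene0.png

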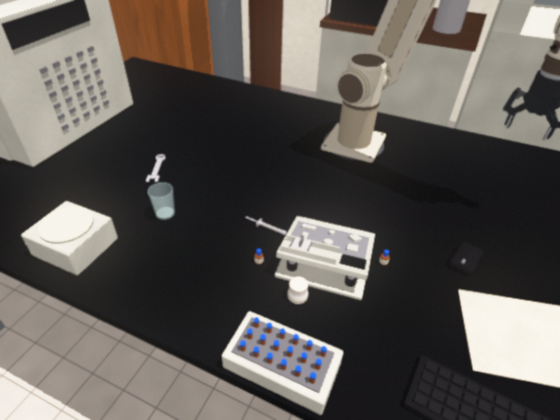

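View pics/side0.png

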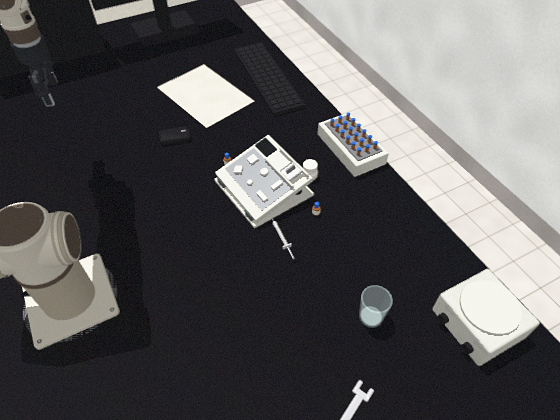

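The scene picture shows the console at about (328,255), with its far side toward the camera. The side picture shows its panel at about (265,180), with vials at (227,158) and (317,208), the jar at (310,165) and the syringe at (284,238). Next I measure the panel.

```bash
cat > m.py <<'E'
from h import *
def load(n):
    z=np.load(f"pics/{n}.npz"); return z["p"],z["d"],(z["K"],z["D"],z["r"],z["t"])
def pts(n,x0,x1,y0,y1):
    p,d,k=load(n); v,u=np.mgrid[y0:y1,x0:x1]; dd=d[y0:y1,x0:x1]; m=dd>0
    return np.c_[u[m],v[m]],world(np.c_[u[m],v[m]],dd[m],k),p[y0:y1,x0:x1][m]
E
python3 - <<'E'
from m import *
for n,b in(("side0",(205,325,125,235)),("scene0",(270,385,210,300))):
    uv,X,c=pts(n,*b)
    print(n,len(X),np.percentile(X,[1,50,99],axis=0).round(3).tolist())
    # ransac plane tilt ~.25
    s=X[(X[:,2]>.03)&(X[:,2]<.13)]; rng=np.random.default_rng(0); best=0
    for _ in range(2000):
        a=s[rng.choice(len(s),3,False)]; nn=np.cross(a[1]-a[0],a[2]-a[0]); l=np.linalg.norm(nn)
        if l<1e-6: continue
        nn/=l; nn*=np.sign(nn[2]); 
        if abs(np.arccos(nn[2])-.25)>.12: continue
        i=abs((s-a[0])@nn)<.003
        if i.sum()>best: best=i.sum(); I=i
    q=s[I]; c0=q.mean(0); nn=np.linalg.svd(q-c0,full_matrices=False)[2][2]; nn*=np.sign(nn[2])
    r=cv2.minAreaRect(q[:,:2].astype(np.float32)*1000)
    print(best,len(s),nn.round(3),np.arccos(nn[2]).round(3),c0.round(3),np.degrees(np.arctan2(-nn[1],-nn[0])).round(1),"rect",r, cv2.boxPoints(r).round().tolist())
p=cv2.imread("pics/side0.png")[120:240,200:330]; cv2.imwrite("pics/sidec.png",cv2.resize(p,None,fx=5,fy=5,interpolation=cv2.INTER_CUBIC))
E
```

```text
side0 13146 [[0.391, -0.097, -0.005], [0.587, 0.096, 0.002], [0.842, 0.405, 0.096]]
2744 4714 [-0.242 -0.032  0.97 ] 0.247 [0.567 0.095 0.058] 7.5 rect ((574.241455078125, 117.0602798461914), (197.4889373779297, 255.7325439453125), 6.701708793640137) [[461.0, 233.0], [491.0, -21.0], [687.0, 2.0], [657.0, 256.0]]
scene0 10310 [[0.353, -0.083, -0.004], [0.621, 0.11, 0.011], [0.75, 0.258, 0.096]]
2437 4441 [-0.251 -0.039  0.967] 0.257 [0.58  0.115 0.061] 8.7 rect ((579.6238403320312, 102.19329833984375), (200.2335205078125, 221.4908905029297), 7.321136951446533) [[466.0, 199.0], [494.0, -20.0], [693.0, 5.0], [665.0, 225.0]]
```

View pics/sidec.png

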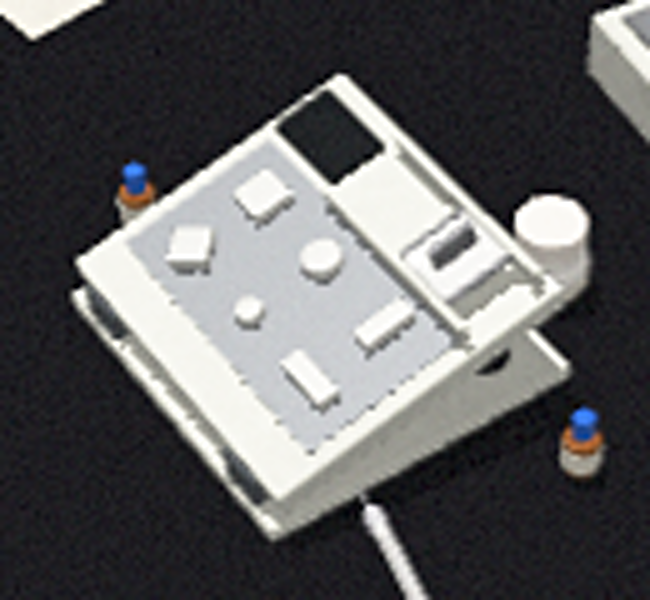

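The crop shows the square key at (265,195), diamond at (190,248), cross bar at (310,378), upright bar at (385,325), mid round at (322,258), small round at (250,312) and fin at (455,240). Next I fit the pose to these.

```bash
cat >> m.py <<'E'
from scipy.optimize import least_squares
NM=["sq","dia","mid","small","up","cross","fin"]
P=np.array([[110,62,9],[58,62,9],[110,0,9],[58,0,9],[110,-62,9],[58,-62,9],[165,-62,33]])/1000
def frame(q,tilt=.25):  # q: hinge-mid x,y,z,yaw
    return R.from_euler("ZY",[q[3],-tilt]),np.array(q[:3])
def p2w(q,p,tilt=.25):
    r,o=frame(q,tilt); return r.apply(p)+o
def fit(uv,idx,k,q0,zfix=True):
    def f(q):
        pr=cv2.projectPoints(p2w(q,P[idx]),k[2],k[3],k[0],k[1])[0].reshape(-1,2)
        return np.r_[(pr-uv).ravel(),(q[2]-.036)*1000/(1 if zfix else 50)]
    return least_squares(f,q0)
def plan(q,p,n=8,tilt=.25,rot=None):
    """tool shift to panel point p (mm, of the TCP) and turn, in tool axes and full-scale units"""
    o=bot.get_obs(); T=R.from_quat(o["tool_rot"]); r,_=frame(q,tilt)
    G=r*R.from_matrix(np.array([[-1,0,0],[0,1,0],[0,0,-1.]]))
    d=p2w(q,np.array(p)/1000,tilt)-o["eef_pos"]; rv=(T.inv()*G).as_rotvec()
    print("shift now-frame/.2",(T.inv().apply(d)/.2).round(4),"goal-frame/.2",(G.inv().apply(d)/.2).round(4),"turn/pi",(rv/np.pi).round(4),"deg",np.degrees(np.linalg.norm(rv)).round(1),"tcp panel mm",(r.inv().apply(o["eef_pos"]-q[:3])*1000).round(1),"F panel",r.inv().apply(o["ft_force"]).round(2),"w",o["grip_width"].round(4),"t",o["clock"].round(2))
E
python3 - <<'E'
from m import *
p,d,k=load("side0")
uv=np.array([[265,195],[190,248],[322,258],[250,312],[385,325],[310,378],[455,235]])/5+[200,120]
s=fit(uv-.4,list(range(7)),k,[.48,.09,.036,.13]); q=s.x; print(q.round(4),s.fun.round(1))
np.save("q.npy",q); print(p2w(q,[.1,0,0]).round(3))
plan(q,[100,0,200])
E
```

```text
[0.4819 0.086  0.036  0.1404] [-0.7 -0.   0.1 -0.2  0.  -0.2 -0.  -0.2  0.1 -0.5  0.4  0.  -0.1  1.1
  0. ]
[0.578 0.1   0.061]Traceback (most recent call last):
  File "<stdin>", line 6, in <module>
  File "m.py", line 24, in plan
    print("shift now-frame/.2",(T.inv().apply(d)/.2).round(4),"goal-frame/.2",(G.inv().apply(d)/.2).round(4),"turn/pi",(rv/np.pi).round(4),"deg",np.degrees(np.linalg.norm(rv)).round(1),"tcp panel mm",(r.inv().apply(o["eef_pos"]-q[:3])*1000).round(1),"F panel",r.inv().apply(o["ft_force"]).round(2),"w",o["grip_width"].round(4),"t",o["clock"].round(2))
                                                                                                                                                                                                                                                                                                              ^^^^^^^^^^^^^^^^^^^^^
AttributeError: 'float' object has no attribute 'round'
```

```bash
sed -i 's/o\["grip_width"\].round(4)/round(float(o["grip_width"]),4)/; s/o\["clock"\].round(2)/round(float(o["clock"]),2)/' m.py
python3 -c "
from m import *
plan(np.load('q.npy'),[70,0,190])"
```

```text
shift now-frame/.2 [-2.2908 -1.3739 -0.1274] goal-frame/.2 [-1.5136 -2.1901  0.2523] turn/pi [-0.0173 -0.0785 -0.1333] deg 28.0 tcp panel mm [-232.7  438.   240.5] F panel [ 0.18 -0.56  0.17] w 0.0855 t 0.1
```

>>> apply_moves:
  steps:
    - [[0,0,0],[-0.0035,-0.0157,-0.0267],0]
    - [[0,0,0],[-0.0035,-0.0157,-0.0267],0]
    - [[0,0,0],[-0.0035,-0.0157,-0.0267],0]
    - [[0,0,0],[-0.0035,-0.0157,-0.0267],0]
    - [[0,0,0],[-0.0035,-0.0157,-0.0267],0]
    - [[-0.108,-0.156,0.018],[0,0,0],0]
    - [[-0.108,-0.156,0.018],[0,0,0],0]
    - [[-0.108,-0.156,0.018],[0,0,0],0]

```text
clock: 0.77
eef_pos: [0.2161, 0.396, 0.2169]
tool_rot: [-0.072, 0.99, 0.009, 0.124]
ft_force: [1.3, -0.6, 0.3]
grip_width: 0.0001
grasp_force: 0.0
```

>>> apply_moves:
  steps:
    - [[-0.108,-0.156,0.018],[0,0,0],0]
    - [[-0.108,-0.156,0.018],[0,0,0],0]
    - [[-0.108,-0.156,0.018],[0,0,0],0]
    - [[-0.108,-0.156,0.018],[0,0,0],0]
    - [[-0.108,-0.156,0.018],[0,0,0],0]
    - [[-0.108,-0.156,0.018],[0,0,0],0]
    - [[-0.108,-0.156,0.018],[0,0,0],0]
    - [[-0.108,-0.156,0.018],[0,0,0],0]

```text
clock: 1.43
eef_pos: [0.425, 0.1725, 0.232]
tool_rot: [-0.07, 0.99, 0.01, 0.125]
ft_force: [0.0, 0.9, 0.2]
grip_width: 0.0001
grasp_force: 0.0
```

```bash
python3 -c "
from m import *
plan(np.load('q.npy'),[70,0,190])"
```

```text
shift now-frame/.2 [-0.3214 -0.4682  0.0534] goal-frame/.2 [-0.3216 -0.4681  0.0542] turn/pi [0.0007 0.0002 0.0001] deg 0.1 tcp panel mm [  5.7  93.6 200.8] F panel [0.21 0.93 0.12] w 0.0001 t 1.43
```

>>> apply_moves:
  steps:
    - [[-0.108,-0.156,0.018],[0,0,0],0]
    - [[-0.108,-0.156,0.018],[0,0,0],0]
    - [[-0.105,-0.156,0.018],[0,0,0],0]
    - [[0,0,0],[0,0,0],0]
    - [[0,0,0],[0,0,0],0]
    - [[0,0,0],[0,0,0],0]
    - [[0,0,0],[0,0,0],0]
    - [[0,0,0],[0,0,0],0]

```text
clock: 2.1
eef_pos: [0.5009, 0.0919, 0.2372]
tool_rot: [-0.071, 0.99, 0.01, 0.124]
ft_force: [-0.1, 0.4, -0.5]
grip_width: 0.0002
grasp_force: 0.0
```

```bash
python3 -c "
from m import *
q=np.load('q.npy'); plan(q,[70,0,190])
p,d,k=cloud('wrist','wrist0'); print(cv2.projectPoints(p2w(q,P),k[2],k[3],k[0],k[1])[0].reshape(-1,2).round(1).tolist())"
```

```text
shift now-frame/.2 [-0.0059 -0.016   0.0002] goal-frame/.2 [-0.0059 -0.016   0.0003] turn/pi [0.0009 0.0001 0.0008] deg 0.2 tcp panel mm [ 68.8   3.2 190.1] F panel [-0.16  0.44 -0.44] w 0.0002 t 2.1
[[330.2, 219.4], [332.9, 167.0], [267.1, 219.3], [267.1, 166.9], [203.9, 219.2], [201.2, 166.8], [202.6, 281.3]]
```

View pics/wrist0.png

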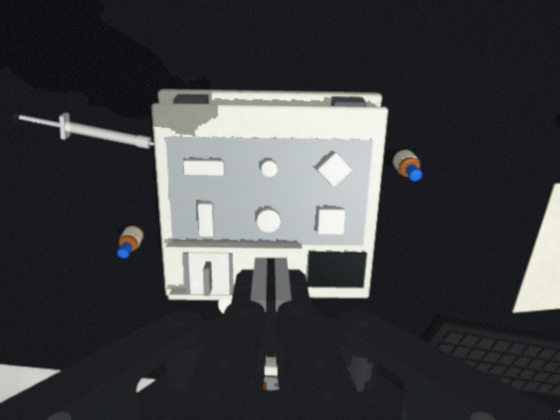

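The wrist view shows the keys at: square (331,221), diamond (334,169), cross bar (203.5,168), mid round (268,220), small round (269,168), upright bar (205.5,219). All lie 1–2 px from where the fit predicts. I refit with these.

```bash
python3 -c "
from m import *
q=np.load('q.npy'); p,d,k=load('wrist0')
uv=np.array([[331,221],[334,169],[268,220],[269,168],[205.5,219],[203.5,168]])
g=cv2.GaussianBlur(p,(3,3),0); w=((g.min(2)>200)).astype(np.uint8); n,L,st,ce=cv2.connectedComponentsWithStats(w)
for i in range(1,n):
    if 80<st[i,4]<1500: print(st[i].tolist(),ce[i].round(1))
for zf in(1,0):
    s=fit(uv,list(range(6)),k,q,zf); print(s.x.round(4),s.fun.round(1))
s=fit(uv,list(range(6)),k,q,1); np.save('q.npy',s.x); plan(s.x,[110,62,45])
"
```

```text
[212, 93, 118, 8, 615] [268.4  96.3]
[364, 96, 17, 10, 101] [373.2  99.1]
[60, 118, 87, 28, 289] [101.7 134.1]
[155, 127, 24, 112, 1105] [163.6 178.3]
[184, 161, 40, 15, 534] [203.6 168.1]
[262, 162, 16, 16, 207] [269.4 169.2]
[199, 205, 14, 32, 418] [205.4 220.5]
[257, 210, 24, 23, 418] [268.5 221.3]
[318, 210, 29, 26, 670] [332.1 222.1]
[22, 370, 24, 15, 213] [ 32.3 376.2]
[0.483  0.0885 0.0356 0.1289] [ 0.1 -0.   0.4 -0.1  0.2  0.3 -0.1  0.1 -0.3  0.6 -0.4 -0.7 -0.4]
[0.4839 0.0886 0.0337 0.1289] [-0.3 -0.2  0.   0.   0.2  0.1 -0.1  0.2  0.1  0.4  0.  -0.6 -0. ]
shift now-frame/.2 [-0.2154  0.2974  0.7314] goal-frame/.2 [-0.2117  0.3044  0.7296] turn/pi [0.0018 0.0002 0.0043] deg 0.8 tcp panel mm [ 67.7   1.1 190.9] F panel [ 0.37 -0.43  0.6 ] w -0.0 t 2.15
```

>>> apply_moves:
  steps:
    - [[0,0,0],[0.0018,0,0.0043],0]
    - [[-0.0425,0.061,0.146],[0,0,0],0]
    - [[-0.0425,0.061,0.146],[0,0,0],0]
    - [[-0.0425,0.061,0.146],[0,0,0],0]
    - [[-0.0425,0.061,0.146],[0,0,0],0]
    - [[-0.0425,0.061,0.146],[0,0,0],0]
    - [[0,0,0],[0,0,0],0]
    - [[0,0,0],[0,0,0],0]

```text
clock: 2.82
eef_pos: [0.5692, 0.1618, 0.1041]
tool_rot: [-0.064, 0.99, 0.007, 0.122]
ft_force: [-1.1, -0.8, 0.5]
grip_width: 0.0004
grasp_force: 0.0
```

```bash
python3 -c "
from m import *
plan(np.load('q.npy'),[110,62,28])"
```

```text
shift now-frame/.2 [-0.0058  0.0018  0.0741] goal-frame/.2 [-0.0054  0.0017  0.0741] turn/pi [-0.0004 -0.0013 -0.0001] deg 0.3 tcp panel mm [108.9  61.7  42.8] F panel [-1.07 -0.69  0.75] w 0.0004 t 2.82
```

>>> apply_moves:
  steps:
    - [[-0.003,0.001,0.03],[0,-0.0013,0],0]
    - [[-0.002,0.001,0.03],[0,0,0],0]
    - [[0,0,0.02],[0,0,0],0]
    - [[0,0,0.015],[0,0,0],0]
    - [[0,0,0.015],[0,0,0],0]
    - [[0,0,0.01],[0,0,0],0]
    - [[0,0,0.01],[0,0,0],0]
    - [[0,0,0],[0,0,0],0]

```text
clock: 3.48
eef_pos: [0.5782, 0.1622, 0.0813]
tool_rot: [-0.063, 0.99, 0.008, 0.127]
ft_force: [-0.5, 0.2, -0.3]
grip_width: 0.0002
grasp_force: 0.0
```

```bash
python3 -c "
from m import *
plan(np.load('q.npy'),[110,62,14])"
```

```text
shift now-frame/.2 [0.0101 0.0057 0.0226] goal-frame/.2 [0.0099 0.0057 0.0227] turn/pi [-0.0002  0.0014 -0.0008] deg 0.3 tcp panel mm [112.   60.9  18.5] F panel [-0.52  0.27 -0.17] w 0.0002 t 3.48
```

>>> apply_moves:
  steps:
    - [[0.005,0.003,0.005],[0,0,0],0]
    - [[0.005,0.003,0.005],[0,0,0],0]
    - [[0,0,0.005],[0,0,0],0]
    - [[0,0,0.005],[0,0,0],0]
    - [[0,0,0],[0,0,0],0]
    - [[0,0,0],[0,0,0],0]
    - [[0,0,0],[0,0,0],0]
    - [[0,0,0],[0,0,0],0]

```text
clock: 4.15
eef_pos: [0.5773, 0.1635, 0.0773]
tool_rot: [-0.063, 0.99, 0.008, 0.127]
ft_force: [0.8, -1.0, -0.4]
grip_width: -0.0002
grasp_force: 0.0
```

```bash
python3 -c "
from m import *
q=np.load('q.npy');plan(q,[110,62,14])
for i in range(3): p,d,k=cloud('side','side%d'%(i+1)); plan(q,[110,62,14])
p,d,k=cloud('scene','sc1')
im=cv2.imread('pics/sc1.png')[190:310,260:400]
im2=cv2.imread('pics/side3.png')[120:240,200:330]
cv2.imwrite('pics/v1.png',np.hstack([cv2.resize(i,(390,360),interpolation=2) for i in(im,im2)]))"
```

```text
shift now-frame/.2 [ 0.0015 -0.0013  0.0041] goal-frame/.2 [ 0.0015 -0.0013  0.0041] turn/pi [-0.0002  0.0016 -0.0007] deg 0.3 tcp panel mm [110.3  62.3  14.8] F panel [ 0.59 -1.09 -0.52] w -0.0002 t 4.15
shift now-frame/.2 [ 0.0013 -0.0011  0.0041] goal-frame/.2 [ 0.0013 -0.0011  0.0041] turn/pi [-0.0002  0.0016 -0.0007] deg 0.3 tcp panel mm [110.3  62.2  14.8] F panel [ 0.62 -0.02 -0.03] w 0.0001 t 4.2
shift now-frame/.2 [ 0.0015 -0.0012  0.0042] goal-frame/.2 [ 0.0015 -0.0012  0.0042] turn/pi [-0.0002  0.0016 -0.0007] deg 0.3 tcp panel mm [110.3  62.2  14.8] F panel [1.11 0.19 0.09] w 0.0 t 4.25
shift now-frame/.2 [ 0.0013 -0.0013  0.0042] goal-frame/.2 [ 0.0013 -0.0013  0.0042] turn/pi [-0.0002  0.0016 -0.0007] deg 0.3 tcp panel mm [110.3  62.3  14.8] F panel [-0.04  0.22 -0.04] w 0.0002 t 4.3
```

View pics/v1.png

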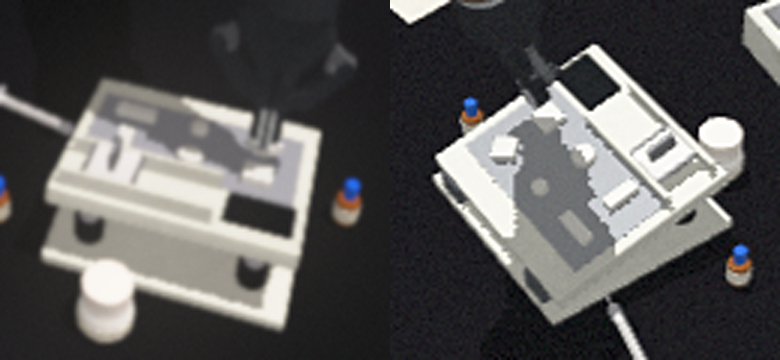

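The scene half shows the closed fingertip at about (265,145) and the square key just below it at about (258,172). The side half shows the tip at (540,103), above the key. I measure the gap from the depth images.

```bash
python3 -c "
from m import *
q=np.load('q.npy'); r,o=frame(q)
for n,b in(('side3',(200,330,120,240)),('sc1',(260,400,190,310))):
    uv,X,c=pts(n,*b); Y=r.inv().apply(X-o)*1000
    m=(abs(Y[:,0]-110)<40)&(abs(Y[:,1]-62)<35)&(Y[:,2]>3)&(Y[:,2]<80)
    for lo in range(3,48,3):
        s=Y[m&(Y[:,2]>=lo)&(Y[:,2]<lo+3)]
        if len(s): print(n,lo,len(s),s[:,:2].mean(0).round(),np.ptp(s[:,:2],axis=0).round(), c[m&(Y[:,2]>=lo)&(Y[:,2]<lo+3)].mean().round())
    f=(Y[:,0]>20)&(Y[:,0]<130)&(abs(Y[:,1]+30)<60)&(abs(Y[:,2])<5); print('face z',np.median(Y[f,2]).round(1))
"
```

```text
side3 3 102 [110.  62.] [79. 68.] 141.0
side3 6 38 [111.  60.] [76. 62.] 170.0
side3 9 29 [110.  62.] [74. 57.] 205.0
side3 12 9 [117.  50.] [38. 43.] 214.0
side3 15 1 [138.  32.] [0. 0.] 248.0
side3 33 1 [110.  58.] [0. 0.] 90.0
side3 36 2 [109.  57.] [17.  0.] 112.0
side3 39 2 [116.  55.] [6. 3.] 111.0
side3 42 6 [104.  56.] [21.  9.] 88.0
side3 45 8 [106.  53.] [19. 14.] 58.0
face z 1.4
sc1 3 35 [123.  63.] [79. 67.] 156.0
sc1 6 58 [113.  63.] [66. 47.] 202.0
sc1 9 7 [127.  47.] [39. 48.] 187.0
sc1 12 8 [140.  32.] [7. 8.] 194.0
sc1 33 1 [120.  62.] [0. 0.] 120.0
sc1 36 7 [121.  63.] [ 6. 10.] 135.0
sc1 39 8 [119.  67.] [ 7. 20.] 147.0
sc1 42 16 [118.  62.] [10. 25.] 114.0
sc1 45 12 [118.  64.] [11. 25.] 112.0
face z -0.1
```

>>> apply_moves:
  steps:
    - [[0,0,0.0075],[0,0,0],0]
    - [[0,0,0.0075],[0,0,0],0]
    - [[0,0,0.0075],[0,0,0],0]
    - [[0,0,0.0075],[0,0,0],0]
    - [[0,0,0.0075],[0,0,0],0]
    - [[0,0,0.0075],[0,0,0],0]
    - [[0,0,0],[0,0,0],0]
    - [[0,0,0],[0,0,0],0]

```text
clock: 5.02
eef_pos: [0.5794, 0.1637, 0.0683]
tool_rot: [-0.063, 0.99, 0.008, 0.127]
ft_force: [-0.3, -0.5, -0.1]
grip_width: 0.0004
grasp_force: 0.0
```

```bash
cat > s.py <<'E'
from m import *
import sys
plan(np.load('q.npy'),[float(a) for a in sys.argv[1:4]])
E
sed -i 's/^def plan/def favg(n=6):\n    F=[]\n    for _ in range(n): camera("wrist"); F.append(bot.get_obs()["ft_force"])\n    return np.mean(F,0)\ndef plan/; s/r.inv().apply(o\["ft_force"\])/r.inv().apply(favg())/' m.py
python3 s.py 110 62 5
```

```text
shift now-frame/.2 [ 0.0004 -0.001   0.0029] goal-frame/.2 [ 0.0004 -0.001   0.0029] turn/pi [-0.0002  0.0014 -0.0007] deg 0.3 tcp panel mm [110.1  62.2   5.6] F panel [-0.12  0.05 -0.03] w 0.0004 t 5.02
```

>>> apply_moves:
  steps:
    - [[0,0,0.0075],[0,0,0],0]
    - [[0,0,0.0075],[0,0,0],0]
    - [[0,0,0.0075],[0,0,0],0]
    - [[0,0,0.0075],[0,0,0],0]
    - [[0,0,0.0075],[0,0,0],0]
    - [[0,0,0.0075],[0,0,0],0]
    - [[0,0,0],[0,0,0],0]
    - [[0,0,0],[0,0,0],0]

```text
clock: 5.98
eef_pos: [0.5816, 0.164, 0.0596]
tool_rot: [-0.063, 0.99, 0.008, 0.127]
ft_force: [-0.6, 0.2, -0.5]
grip_width: 0.0004
grasp_force: 0.0
```

```bash
python3 s.py 110 62 -5
python3 - <<'E'
from m import *
q=np.load('q.npy'); r,o=frame(q)
for n in('side','scene'):
    cloud(n,n+'4'); b=(200,330,120,240) if n=='side' else (260,400,190,310)
    uv,X,c=pts(n+'4',*b); Y=r.inv().apply(X-o)*1000
    m=(abs(Y[:,0]-110)<30)&(abs(Y[:,1]-62)<25)&(c.mean(1)<140)
    print(n,[int((m&(abs(Y[:,2]-z)<1.5)).sum()) for z in range(3,60,3)])
im=cv2.imread('pics/scene4.png')[200:280,290:390]
im2=cv2.imread('pics/side4.png')[120:200,200:300]
cv2.imwrite('pics/v2.png',np.hstack([cv2.resize(i,(400,400),interpolation=2) for i in(im,im2)]))
E
```

```text
shift now-frame/.2 [ 0.0007 -0.0011  0.0079] goal-frame/.2 [ 0.0007 -0.0011  0.0079] turn/pi [-0.0002  0.0014 -0.0007] deg 0.3 tcp panel mm [110.1  62.2  -3.4] F panel [-0.03  0.15  0.01] w 0.0004 t 5.98
side [43, 10, 1, 0, 0, 2, 0, 5, 3, 4, 9, 2, 4, 4, 1, 0, 1, 0, 0]
scene [8, 3, 4, 0, 1, 4, 8, 7, 12, 12, 14, 12, 13, 11, 11, 9, 14, 13, 8]
```

View pics/v2.png

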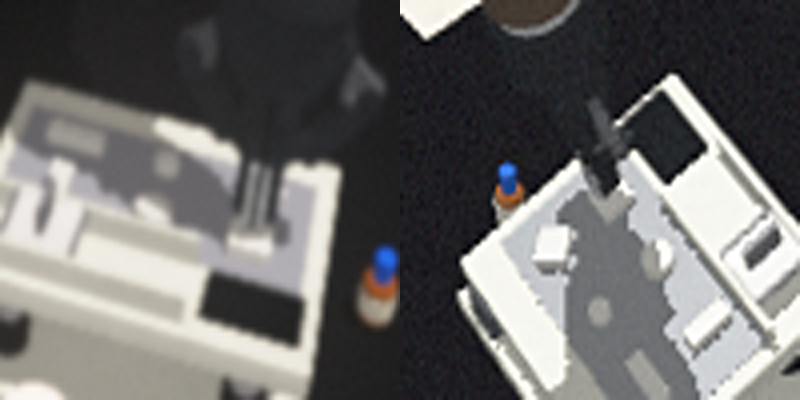

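The scene half shows the tip at (257,225) just above the key; the side half shows it at (603,188). The tip now reads about 17 mm above the face, so the real tip sits about 20 mm behind the reported TCP. I keep pressing and go by force.

>>> apply_moves:
  steps:
    - [[0,0,0.01],[0,0,0],0]
    - [[0,0,0.01],[0,0,0],0]
    - [[0,0,0.01],[0,0,0],0]
    - [[0,0,0.01],[0,0,0],0]
    - [[0,0,0.0075],[0,0,0],0]
    - [[0,0,0.0075],[0,0,0],0]
    - [[0,0,0],[0,0,0],0]
    - [[0,0,0],[0,0,0],0]

```text
clock: 7.05
eef_pos: [0.5845, 0.1644, 0.0492]
tool_rot: [-0.063, 0.99, 0.008, 0.127]
ft_force: [-1.1, -0.5, 3.4]
grip_width: 0.0001
grasp_force: 1.7
```

```bash
python3 s.py 110 62 -15
```

```text
shift now-frame/.2 [ 0.002  -0.001   0.0044] goal-frame/.2 [ 0.002  -0.001   0.0044] turn/pi [-0.0002  0.0016 -0.0007] deg 0.3 tcp panel mm [110.4  62.2 -14.1] F panel [-0.91  0.06  3.25] w 0.0001 t 7.05
```

>>> apply_moves:
  steps:
    - [[0,0,0.0075],[0,0,0],0]
    - [[0,0,0.0075],[0,0,0],0]
    - [[0,0,0.0075],[0,0,0],0]
    - [[0,0,0.0075],[0,0,0],0]
    - [[0,0,0.0075],[0,0,0],0]
    - [[0,0,0.005],[0,0,0],0]
    - [[0,0,0],[0,0,0],0]
    - [[0,0,0],[0,0,0],0]

```text
clock: 8.02
eef_pos: [0.5865, 0.1647, 0.041]
tool_rot: [-0.063, 0.99, 0.008, 0.127]
ft_force: [-4.2, -0.2, 7.8]
grip_width: -0.0001
grasp_force: 3.9
```

```bash
python3 s.py 110 62 -15
```

```text
shift now-frame/.2 [ 0.0013 -0.0011 -0.0378] goal-frame/.2 [ 0.0015 -0.0011 -0.0377] turn/pi [-0.0002  0.0015 -0.0007] deg 0.3 tcp panel mm [110.3  62.2 -22.5] F panel [-2.42 -0.5   7.69] w -0.0001 t 8.02
```

>>> apply_moves:
  steps:
    - [[0,0,0.006],[0,0,0],0]
    - [[0,0,0],[0,0,0],0]
    - [[0,0,-0.03],[0,0,0],0]
    - [[0,0,-0.05],[0,0,0],0]
    - [[0,0,-0.06],[0,0,0],0]
    - [[0,0,-0.06],[0,0,0],0]
    - [[0.066,-0.155,0],[0,0.0015,0],0]
    - [[0.066,-0.155,0],[0,0,0],0]

```text
clock: 8.98
eef_pos: [0.5608, 0.0997, 0.0733]
tool_rot: [-0.065, 0.99, 0.008, 0.126]
ft_force: [0.4, -1.4, -0.7]
grip_width: 0.0001
grasp_force: 0.0
```

>>> apply_moves:
  steps:
    - [[0.066,-0.155,0],[0,0,0],0]
    - [[0.064,-0.155,0],[0,0,0],0]
    - [[0,0,0.03],[0,0,0],0]
    - [[0,0,0.03],[0,0,0],0]
    - [[0,0,0.02],[0,0,0],0]
    - [[0,0,0.01],[0,0,0],0]
    - [[0,0,0],[0,0,0],0]
    - [[0,0,0],[0,0,0],0]

```text
clock: 9.65
eef_pos: [0.5468, 0.0357, 0.0478]
tool_rot: [-0.064, 0.99, 0.008, 0.124]
ft_force: [-1.2, -0.7, 0.0]
grip_width: -0.0002
grasp_force: 0.0
```

```bash
python3 s.py 58 -62 -14
```

```text
shift now-frame/.2 [-0.001  -0.007   0.0589] goal-frame/.2 [-0.001  -0.007   0.0589] turn/pi [-0.     -0.     -0.0002] deg 0.0 tcp panel mm [ 57.8 -60.6  -2.2] F panel [ 0.24 -0.15  0.05] w -0.0002 t 9.65
```

>>> apply_moves:
  steps:
    - [[-0.001,-0.007,0.012],[0,0,0],0]
    - [[0,0,0.012],[0,0,0],0]
    - [[0,0,0.012],[0,0,0],0]
    - [[0,0,0.01],[0,0,0],0]
    - [[0,0,0.008],[0,0,0],0]
    - [[0,0,0.006],[0,0,0],0]
    - [[0,0,0],[0,0,0],0]
    - [[0,0,0],[0,0,0],0]

```text
clock: 10.62
eef_pos: [0.55, 0.0335, 0.0365]
tool_rot: [-0.063, 0.99, 0.008, 0.125]
ft_force: [-1.9, -0.1, 3.6]
grip_width: 0.0002
grasp_force: 2.1
```

```bash
python3 s.py 58 -62 -14
```

```text
shift now-frame/.2 [-0.0013  0.0059  0.001 ] goal-frame/.2 [-0.0013  0.0059  0.001 ] turn/pi [-0.0002  0.0001 -0.0007] deg 0.1 tcp panel mm [ 57.7 -63.2 -13.8] F panel [-0.78 -0.41  4.23] w 0.0002 t 10.62
```

>>> apply_moves:
  steps:
    - [[0,0,0.005],[0,0,0],0]
    - [[0,0,0.005],[0,0,0],0]
    - [[0,0,0.005],[0,0,0],0]
    - [[0,0,0.003],[0,0,0],0]
    - [[0,0,0],[0,0,0],0]
    - [[0,0,0],[0,0,0],0]
    - [[0,0,0],[0,0,0],0]
    - [[0,0,0],[0,0,0],0]

```text
clock: 11.58
eef_pos: [0.5509, 0.0336, 0.0332]
tool_rot: [-0.063, 0.99, 0.008, 0.125]
ft_force: [-4.0, -1.0, 7.9]
grip_width: -0.0001
grasp_force: 3.9
```

```bash
python3 s.py 58 -62 -14
```

```text
shift now-frame/.2 [-0.001   0.0059 -0.0164] goal-frame/.2 [-0.001   0.0059 -0.0164] turn/pi [-0.0003  0.0001 -0.0007] deg 0.1 tcp panel mm [ 57.8 -63.2 -17.3] F panel [-1.77 -0.43  7.98] w -0.0001 t 11.58
```

>>> apply_moves:
  steps:
    - [[0,0,0.002],[0,0,0],0]
    - [[0,0,0],[0,0,0],0]
    - [[0,0,-0.02],[0,0,0],0]
    - [[0,0,-0.04],[0,0,0],0]
    - [[0,0,-0.06],[0,0,0],0]
    - [[0,0,0],[0,0,0],0]
    - [[-0.001,0.156,0],[0,0,0],0]
    - [[0,0.156,0],[0,0,0],0]

```text
clock: 12.55
eef_pos: [0.5378, 0.0944, 0.0558]
tool_rot: [-0.061, 0.99, 0.008, 0.125]
ft_force: [0.2, 0.3, 0.3]
grip_width: -0.0
grasp_force: 0.0
```

>>> apply_moves:
  steps:
    - [[0,0.156,0],[0,0,0],0]
    - [[0,0.156,0],[0,0,0],0]
    - [[0,0,0],[0,0,0],0]
    - [[0,0,0.02],[0,0,0],0]
    - [[0,0,0.02],[0,0,0],0]
    - [[0,0,0.01],[0,0,0],0]
    - [[0,0,0],[0,0,0],0]
    - [[0,0,0],[0,0,0],0]

```text
clock: 13.22
eef_pos: [0.5318, 0.1559, 0.0456]
tool_rot: [-0.062, 0.99, 0.008, 0.124]
ft_force: [-0.2, -0.0, 0.6]
grip_width: -0.0
grasp_force: 0.0
```

```bash
python3 s.py 58 62 -14
```

```text
shift now-frame/.2 [-0.0012  0.0075  0.0476] goal-frame/.2 [-0.0012  0.0074  0.0476] turn/pi [-0.0004 -0.0003 -0.0013] deg 0.2 tcp panel mm [57.8 60.5 -4.5] F panel [ 0.46 -0.26 -0.16] w -0.0 t 13.22
```

>>> apply_moves:
  steps:
    - [[-0.001,0.007,0.012],[0,0,-0.001],0]
    - [[0,0,0.012],[0,0,0],0]
    - [[0,0,0.01],[0,0,0],0]
    - [[0,0,0.008],[0,0,0],0]
    - [[0,0,0.006],[0,0,0],0]
    - [[0,0,0],[0,0,0],0]
    - [[0,0,0],[0,0,0],0]
    - [[0,0,0],[0,0,0],0]

```text
clock: 14.18
eef_pos: [0.5345, 0.159, 0.0372]
tool_rot: [-0.064, 0.99, 0.008, 0.125]
ft_force: [-0.8, 0.4, 3.9]
grip_width: -0.0001
grasp_force: 2.0
```

```bash
python3 s.py 58 62 -14
```

```text
shift now-frame/.2 [ 0.0032 -0.0064  0.0031] goal-frame/.2 [ 0.0032 -0.0064  0.0031] turn/pi [-0.0001  0.0002  0.0003] deg 0.1 tcp panel mm [ 58.6  63.3 -13.4] F panel [-0.01  0.43  3.92] w -0.0001 t 14.18
```

>>> apply_moves:
  steps:
    - [[0,0,0.005],[0,0,0],0]
    - [[0,0,0.005],[0,0,0],0]
    - [[0,0,0.005],[0,0,0],0]
    - [[0,0,0.005],[0,0,0],0]
    - [[0,0,0.001],[0,0,0],0]
    - [[0,0,0],[0,0,0],0]
    - [[0,0,0],[0,0,0],0]
    - [[0,0,0],[0,0,0],0]

```text
clock: 15.15
eef_pos: [0.5355, 0.1591, 0.0333]
tool_rot: [-0.064, 0.99, 0.008, 0.125]
ft_force: [-3.1, 0.7, 7.8]
grip_width: -0.0001
grasp_force: 4.2
```

```bash
python3 s.py 58 62 -14
```

```text
shift now-frame/.2 [ 0.0034 -0.0064 -0.017 ] goal-frame/.2 [ 0.0034 -0.0064 -0.017 ] turn/pi [-0.0001  0.0002  0.0003] deg 0.1 tcp panel mm [ 58.7  63.3 -17.4] F panel [-0.36  0.94  8.48] w -0.0001 t 15.15
```

>>> apply_moves:
  steps:
    - [[0,0,0],[0,0,0],0]
    - [[0,0,-0.02],[0,0,0],0]
    - [[0,0,-0.04],[0,0,0],0]
    - [[0,0,-0.09],[0,0,0],0]
    - [[0,0,-0.11],[0,0,0],0]
    - [[0,0,0],[0,0,0],0]
    - [[-0.106,-0.155,0],[0,0,0],0]
    - [[-0.106,-0.155,0],[0,0,0],0]

```text
clock: 16.12
eef_pos: [0.5702, 0.1017, 0.0933]
tool_rot: [-0.066, 0.99, 0.008, 0.124]
ft_force: [1.2, 0.1, 0.4]
grip_width: -0.0
grasp_force: 0.0
```

>>> apply_moves:
  steps:
    - [[-0.106,-0.155,0],[0,0,0],0]
    - [[-0.106,-0.155,0],[0,0,0],0]
    - [[-0.106,-0.155,0],[0,0,0],0]
    - [[0,0,0],[0,0,0],0]
    - [[0,0,0],[0,0,0],0]
    - [[0,0,0],[0,0,0],0]
    - [[0,0,0],[0,0,0],0]
    - [[0,0,0],[0,0,0],0]

```text
clock: 16.78
eef_pos: [0.6431, 0.018, 0.1088]
tool_rot: [-0.065, 0.99, 0.008, 0.124]
ft_force: [0.2, -1.8, 0.5]
grip_width: 0.0002
grasp_force: 0.0
```

```bash
python3 s.py 165 -92 3
python3 - <<'E'
from m import *
q=np.load('q.npy'); r,o=frame(q)
for n,b in(('side0',(260,330,140,200)),('scene0',(270,330,220,270))):
    uv,X,c=pts(n,*b); Y=r.inv().apply(X-o)*1000
    m=(abs(Y[:,0]-165)<20)&(abs(Y[:,1]+62)<20)&(abs(Y[:,2]-27)<9); print(m.sum(),np.percentile(Y[m],[5,50,95],axis=0).round(1).tolist())
E
```

```text
shift now-frame/.2 [-0.0091 -0.0074  0.1541] goal-frame/.2 [-0.0089 -0.0073  0.1542] turn/pi [-0.     -0.0005  0.0007] deg 0.2 tcp panel mm [163.2 -90.5  33.8] F panel [ 0.27 -0.11 -0.04] w 0.0002 t 16.78
66 [[148.5, -77.0, 18.6], [162.9, -60.4, 25.9], [177.3, -56.0, 34.7]]
35 [[153.5, -61.2, 20.2], [172.7, -57.5, 28.6], [181.1, -56.0, 32.8]]
```

>>> apply_moves:
  steps:
    - [[-0.008,-0.007,0.05],[0,0,0],0]
    - [[0,0,0.05],[0,0,0],0]
    - [[0,0,0.045],[0,0,0],0]
    - [[0,0,0.009],[0,0,0],0]
    - [[0,0,0],[0,0,0],0]
    - [[0,0,0],[0,0,0],0]
    - [[0,0.03,0],[0,0,0],0]
    - [[0,0.03,0],[0,0,0],0]

```text
clock: 17.75
eef_pos: [0.6525, 0.0287, 0.0806]
tool_rot: [-0.064, 0.99, 0.008, 0.125]
ft_force: [0.0, 0.2, 0.4]
grip_width: 0.0003
grasp_force: 0.0
```

```bash
python3 s.py 165 -10 3
```

```text
shift now-frame/.2 [0.008  0.3553 0.0043] goal-frame/.2 [0.0081 0.3553 0.0046] turn/pi [-0.0002  0.0004  0.0001] deg 0.1 tcp panel mm [166.6 -81.1   3.9] F panel [-0.16  0.11 -0.25] w 0.0003 t 17.75
```

>>> apply_moves:
  steps:
    - [[0.004,0.02,0.003],[0,0,0],0]
    - [[0.002,0.035,0],[0,0,0],0]
    - [[0,0.045,0],[0,0,0],0]
    - [[0,0.045,0],[0,0,0],0]
    - [[0,0.045,0],[0,0,0],0]
    - [[0,0.045,0],[0,0,0],0]
    - [[0,0.045,0],[0,0,0],0]
    - [[0,0.03,0],[0,0,0],0]

```text
clock: 18.72
eef_pos: [0.6431, 0.0915, 0.0793]
tool_rot: [-0.065, 0.99, 0.008, 0.125]
ft_force: [2.2, -0.8, 0.5]
grip_width: 0.0004
grasp_force: 0.9
```

```bash
python3 s.py 165 -10 3
```

```text
shift now-frame/.2 [ 0.0002  0.038  -0.0001] goal-frame/.2 [ 0.0003  0.038  -0.0001] turn/pi [-0.      0.0002  0.0006] deg 0.1 tcp panel mm [165.1 -17.6   3. ] F panel [0.16 0.03 0.32] w 0.0004 t 18.72
```

>>> apply_moves:
  steps:
    - [[0,0.015,0],[0,0,0],0]
    - [[0,0.015,0],[0,0,0],0]
    - [[0,0.01,0],[0,0,0],0]
    - [[0,0.01,0],[0,0,0],0]
    - [[0,0.01,0],[0,0,0],0]
    - [[0,0,0],[0,0,0],0]
    - [[0,0,0],[0,0,0],0]
    - [[0,0,0],[0,0,0],0]

```text
clock: 19.68
eef_pos: [0.6414, 0.1012, 0.079]
tool_rot: [-0.064, 0.99, 0.007, 0.124]
ft_force: [-0.0, -4.2, -0.5]
grip_width: 0.0001
grasp_force: 2.1
```

Run:
```python
from m import *
q=np.load('q.npy'); plan(q,[165,-10,3]); r,o=frame(q)
for n,b in(('side',(240,330,120,200)),('scene',(270,370,220,270))):
    cloud(n,n+'5'); uv,X,c=pts(n+'5',*b); Y=r.inv().apply(X-o)*1000
    m=(abs(Y[:,0]-165)<20)&(abs(Y[:,1]+20)<60)&(abs(Y[:,2]-27)<9); print(m.sum(),np.percentile(Y[m],[5,50,95],axis=0).round(1).tolist())
im=cv2.imread('pics/scene5.png')[200:280,270:370]
im2=cv2.imread('pics/side5.png')[120:200,220:320]
cv2.imwrite('pics/v3.png',np.hstack([cv2.resize(i,(400,400),interpolation=2) for i in(im,im2)]))
```

```text
shift now-frame/.2 [-0.0022 -0.0111 -0.0014] goal-frame/.2 [-0.0022 -0.0111 -0.0014] turn/pi [-0.0005 -0.0001  0.0001] deg 0.1 tcp panel mm [164.6  -7.8   2.7] F panel [-0.86 -4.99 -0.5 ] w 0.0001 t 19.68
43 [[147.4, -18.4, 18.8], [152.7, -4.0, 26.7], [171.6, 26.1, 34.9]]
88 [[156.0, -19.2, 20.3], [174.1, 4.1, 30.7], [180.7, 13.2, 34.3]]
```

View pics/v3.png

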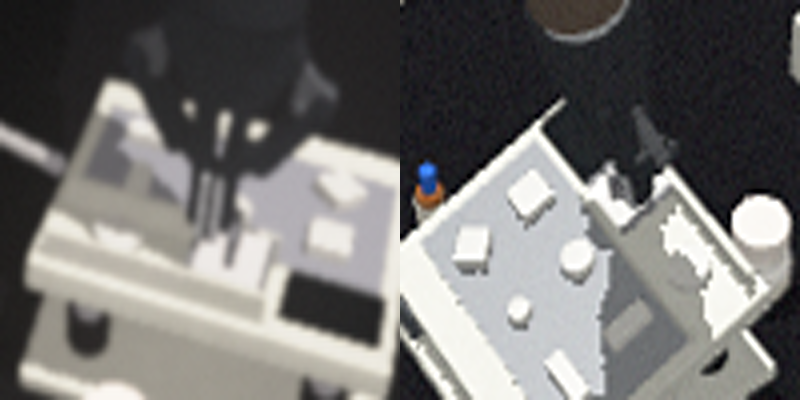

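The scene half shows the shutter and fin moved left to about (240,255), beside the fingers. The side half shows the start key uncovered at about (690,260). A 5 N stop force confirms the shutter is fully open.

>>> apply_moves:
  steps:
    - [[0,0.006,0],[0,0,0],0]
    - [[0,0,0],[0,0,0],0]
    - [[0,-0.06,0],[0,0,0],0]
    - [[0,-0.11,0],[0,0,0],0]
    - [[0,-0.11,0],[0,0,0],0]
    - [[0,0,0],[0,0,0],0]
    - [[0,0,0],[0,0,0],0]
    - [[0,0,0],[0,0,0],0]

```text
clock: 20.75
eef_pos: [0.649, 0.0483, 0.0795]
tool_rot: [-0.065, 0.99, 0.009, 0.125]
ft_force: [0.6, 0.3, -0.3]
grip_width: -0.0002
grasp_force: 0.0
```

```bash
python3 s.py 165 -62 -14
```

```text
shift now-frame/.2 [ 0.002  -0.0038  0.0855] goal-frame/.2 [ 0.0019 -0.0037  0.0855] turn/pi [0.0004 0.0003 0.0003] deg 0.1 tcp panel mm [165.4 -61.3   3.1] F panel [ 0.12  0.32 -0.29] w -0.0002 t 20.75
```

>>> apply_moves:
  steps:
    - [[0.002,-0.003,0.03],[0,0,0],0]
    - [[0,0,0.02],[0,0,0],0]
    - [[0,0,0.015],[0,0,0],0]
    - [[0,0,0.015],[0,0,0],0]
    - [[0,0,0.015],[0,0,0],0]
    - [[0,0,0.015],[0,0,0],0]
    - [[0,0,0.015],[0,0,0],0]
    - [[0,0,0.015],[0,0,0],0]

```text
clock: 21.72
eef_pos: [0.6549, 0.0479, 0.0518]
tool_rot: [-0.064, 0.99, 0.008, 0.124]
ft_force: [-4.6, 1.1, 5.3]
grip_width: 0.0
grasp_force: 2.9
```

```bash
python3 s.py 165 -62 -40
```

```text
shift now-frame/.2 [-0.0043  0.0019  0.0742] goal-frame/.2 [-0.0043  0.0019  0.0742] turn/pi [-0.0001 -0.0001  0.0003] deg 0.1 tcp panel mm [164.1 -62.4 -25.2] F panel [-2.32  1.28  6.15] w 0.0 t 21.72
```

>>> apply_moves:
  steps:
    - [[0,0,0.01],[0,0,0],0]
    - [[0,0,0.01],[0,0,0],0]
    - [[0,0,0.01],[0,0,0],0]
    - [[0,0,0.01],[0,0,0],0]
    - [[0,0,0.01],[0,0,0],0]
    - [[0,0,0.005],[0,0,0],0]
    - [[0,0,0],[0,0,0],0]
    - [[0,0,0],[0,0,0],0]

```text
clock: 22.68
eef_pos: [0.657, 0.048, 0.0415]
tool_rot: [-0.064, 0.99, 0.008, 0.124]
ft_force: [-7.5, 0.6, 8.4]
grip_width: -0.0001
grasp_force: 4.5
```

```bash
python3 s.py 165 -62 -40
```

```text
shift now-frame/.2 [-0.0071  0.0025  0.0214] goal-frame/.2 [-0.0071  0.0025  0.0214] turn/pi [-0.0001 -0.0004  0.0003] deg 0.1 tcp panel mm [163.6 -62.5 -35.7] F panel [-4.19  1.26  9.55] w -0.0001 t 22.68
```

>>> apply_moves:
  steps:
    - [[0,0,0.006],[0,0,0],0]
    - [[0,0,0.006],[0,0,0],0]
    - [[0,0,0],[0,0,0],0]
    - [[0,0,0],[0,0,0],0]
    - [[0,0,0],[0,0,0],0]
    - [[0,0,0],[0,0,0],0]
    - [[0,0,0],[0,0,0],0]
    - [[0,0,0],[0,0,0],0]

```text
clock: 23.65
eef_pos: [0.6576, 0.048, 0.0394]
tool_rot: [-0.064, 0.99, 0.008, 0.124]
ft_force: [-6.9, -0.3, 8.6]
grip_width: 0.0001
grasp_force: 4.9
```

```bash
python3 s.py 165 -62 -40
```

```text
shift now-frame/.2 [-0.0066  0.0028  0.0108] goal-frame/.2 [-0.0066  0.0028  0.0108] turn/pi [-0.0002 -0.0004  0.0003] deg 0.1 tcp panel mm [163.7 -62.6 -37.8] F panel [-4.85  1.22 10.84] w 0.0001 t 23.65
```

>>> apply_moves:
  steps:
    - [[0,0,-0.02],[0,0,0],0]
    - [[0,0,-0.05],[0,0,0],0]
    - [[0,0,-0.08],[0,0,0],0]
    - [[0,0,-0.12],[0,0,0],0]
    - [[0,0,-0.12],[0,0,0],0]
    - [[0,0,0],[0,0,0],0]
    - [[-0.006,0.126,0],[0,0,0],0]
    - [[0,0.126,0],[0,0,0],0]

```text
clock: 24.62
eef_pos: [0.6353, 0.0948, 0.1154]
tool_rot: [-0.063, 0.99, 0.007, 0.126]
ft_force: [-0.7, 1.1, -0.5]
grip_width: -0.0002
grasp_force: 0.0
```

>>> apply_moves:
  steps:
    - [[0,0.126,0],[0,0,0],0]
    - [[0,0.126,0],[0,0,0],0]
    - [[0,0,0],[0,0,0],0]
    - [[0,0,0],[0,0,0],0]
    - [[0,0,0.06],[0,0,0],0]
    - [[0,0,0.04],[0,0,0],0]
    - [[0,0,0],[0,0,0],0]
    - [[0,0,0],[0,0,0],0]

```text
clock: 25.28
eef_pos: [0.6317, 0.1451, 0.0935]
tool_rot: [-0.064, 0.99, 0.007, 0.123]
ft_force: [0.2, -0.0, 0.2]
grip_width: -0.0002
grasp_force: 0.0
```

```bash
python3 s.py 165 38 3
```

```text
shift now-frame/.2 [-0.0039  0.005   0.0741] goal-frame/.2 [-0.0037  0.0049  0.0741] turn/pi [-0.0005 -0.0009 -0.0002] deg 0.2 tcp panel mm [164.3  37.   17.8] F panel [ 0.11 -0.12 -0.02] w -0.0002 t 25.28
```

>>> apply_moves:
  steps:
    - [[-0.003,0.005,0.03],[0,0,0],0]
    - [[0,0,0.03],[0,0,0],0]
    - [[0,0,0.014],[0,0,0],0]
    - [[0,0,0],[0,0,0],0]
    - [[0,-0.02,0],[0,0,0],0]
    - [[0,-0.03,0],[0,0,0],0]
    - [[0,-0.04,0],[0,0,0],0]
    - [[0,-0.045,0],[0,0,0],0]

```text
clock: 26.25
eef_pos: [0.64, 0.1211, 0.0814]
tool_rot: [-0.065, 0.99, 0.008, 0.125]
ft_force: [0.6, 2.3, -0.8]
grip_width: 0.0001
grasp_force: 0.8
```

>>> apply_moves:
  steps:
    - [[0,-0.045,0],[0,0,0],0]
    - [[0,-0.045,0],[0,0,0],0]
    - [[0,-0.045,0],[0,0,0],0]
    - [[0,-0.045,0],[0,0,0],0]
    - [[0,-0.03,0],[0,0,0],0]
    - [[0,-0.02,0],[0,0,0],0]
    - [[0,0,0],[0,0,0],0]
    - [[0,0,0],[0,0,0],0]

```text
clock: 26.92
eef_pos: [0.6461, 0.0748, 0.0813]
tool_rot: [-0.064, 0.99, 0.007, 0.125]
ft_force: [-0.2, -0.3, -0.0]
grip_width: -0.0
grasp_force: 0.0
```

```bash
python3 s.py 165 -45 3
```

```text
shift now-frame/.2 [ 0.0066 -0.0522  0.0086] goal-frame/.2 [ 0.0066 -0.0522  0.0085] turn/pi [-0.0005  0.0001  0.    ] deg 0.1 tcp panel mm [166.3 -34.6   4.7] F panel [-0.2  -0.09  0.03] w -0.0 t 26.92
```

>>> apply_moves:
  steps:
    - [[0.004,-0.015,0.005],[0,0,0],0]
    - [[0,-0.015,0],[0,0,0],0]
    - [[0,-0.015,0],[0,0,0],0]
    - [[0,-0.012,0],[0,0,0],0]
    - [[0,-0.01,0],[0,0,0],0]
    - [[0,0,0],[0,0,0],0]
    - [[0,0,0],[0,0,0],0]
    - [[0,0,0],[0,0,0],0]

```text
clock: 27.88
eef_pos: [0.6473, 0.0632, 0.0804]
tool_rot: [-0.065, 0.99, 0.009, 0.125]
ft_force: [-0.6, 5.1, 1.1]
grip_width: 0.0002
grasp_force: 2.6
```

```bash
python3 s.py 165 -45 3
```

```text
shift now-frame/.2 [0.0043 0.0059 0.0043] goal-frame/.2 [0.0044 0.0059 0.0043] turn/pi [0.0005 0.0003 0.0005] deg 0.1 tcp panel mm [165.9 -46.2   3.9] F panel [1.05 4.89 1.16] w 0.0002 t 27.88
```

>>> apply_moves:
  steps:
    - [[0,-0.006,0],[0,0,0],0]
    - [[0,0,0],[0,0,0],0]
    - [[0,0.03,0],[0,0,0],0]
    - [[0,0.05,0],[0,0,0],0]
    - [[0,0,-0.1],[0,0,0],0]
    - [[0,0,-0.2],[0,0,0],0]
    - [[0,0,-0.2],[0,0,0],0]
    - [[0.1,0,-0.18],[0,0,0],0]

```text
clock: 28.85
eef_pos: [0.595, 0.0702, 0.2095]
tool_rot: [-0.064, 0.99, 0.007, 0.127]
ft_force: [1.1, -0.1, 1.5]
grip_width: -0.0
grasp_force: 0.0
```

Run:
```python
from m import *
q=np.load('q.npy'); plan(q,[165,-10,3])
for n in('side','scene'): cloud(n,n+'6')
im=cv2.imread('pics/scene6.png')[200:310,240:400]
im2=cv2.imread('pics/side6.png')[120:240,200:330]
cv2.imwrite('pics/v4.png',np.hstack([cv2.resize(i,(400,360),interpolation=2) for i in(im,im2)]))
r,o=frame(q)
for n in('side0','side6'):
    uv,X,c=pts(n,240,330,120,200); Y=r.inv().apply(X-o)*1000
    m=(abs(Y[:,0]-165)<20)&(abs(Y[:,1]+40)<60)&(abs(Y[:,2]-28)<7); print(m.sum(),np.median(Y[m],axis=0).round(1))
```

```text
shift now-frame/.2 [-0.0803  0.1144  0.693 ] goal-frame/.2 [-0.0831  0.1129  0.693 ] turn/pi [-0.0007  0.0013  0.0002] deg 0.3 tcp panel mm [148.4 -32.6 141.6] F panel [-0.56 -0.25  0.49] w -0.0 t 28.85
46 [162.4 -59.8  29.1]
44 [163.2 -62.9  30.8]
```

View pics/v4.png

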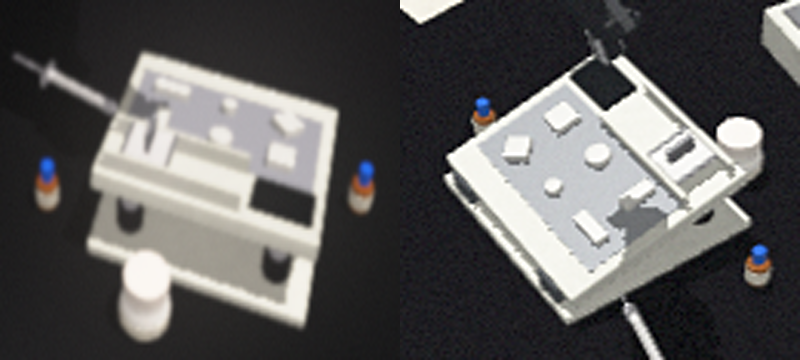

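The final picture shows the shutter closed again, with the fin at about (682,150) in the side half, where it started. All keys are up, and the vials, jar and syringe have not moved.

```bash
python3 -c "
from workcell import bot
print(bot.job_done())"
```

```text
the job is handed in; nothing more can be done
None
```

I pressed the square, cross bar and diamond keys home in order, opened the shutter, pressed the start key home, closed the shutter and handed in the job at about 29 s; the handover gave no verdict, and I judged "home" by measured force (7.7–10.8 N).

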